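# Bleed the fuel-gas outlet on the pipe maker's bench

## Task

Before the soldering torch is hooked up, slacken the blanking cap with the notched, gear-like skirt, which has a left-hand thread: turn it clockwise seen from above until the line engraved on its grip bar points at the line engraved on the collar under it, then let go. Never screw it down tight, and leave the two smooth-skirted caps as they are.

Things in the scene. Friction and masses are not known exactly. Their poses are not given: they have to be found in the camera images.
- notched_cap (a joint): Turn (rad) of the brass cap with eight notches round its skirt (left-hand thread): 0 = tight on its stop, grows CLOCKWISE seen from above; at 1.65 the line on its bar points at the line on the collar; ends at 3.0. Starts at 0.3 to 0.8. Rises 1.9 mm per rad clockwise, stays where left, takes about 0.1 N m.
- notched_grip (a point): Grip point on the notched cap's vertical axis, about 85 mm above the bench, in its upright grip bar (52 mm long, 14 thick, 36 high): 10 mm below the bar's top, 26 above the 60 mm wide skirt. x runs along the bar to its end with the dark engraved line, y across it, z up. The fixed outlet's grey collar below is 92 mm wide, its top 46 mm up, with one dark engraved line running outward.
- smooth_cap_a_end (a point): Top of the marked end of the grip bar of the first smooth-skirted cap (like outlet, bar and lines, but a plain round skirt 60 mm wide), 26 mm from its axis, about 93 mm above the bench. Not to be turned. Outlets stand at least 130 mm apart, centre to centre; loose things among and around them are under 60 mm high.
- smooth_cap_b_end (a point): The same point on the second smooth-skirted cap. Not to be turned.
There are look-alikes about, which are no part of the job. What is shaped like the part that bears notched_cap but pink is not meant.

How it is judged:
By the outcome, as a careful person would: the job done as asked, in the order asked, and still so for the second after the job is handed in, with the robot touching nothing.
It also fails if it takes over 32 s, if anything falls off the work surface, if the arm or the gripper's body presses on something with over 40 N, if the wrist force passes 120 N, or if a joint passes its speed limit or range.

## Robot

A 6-joint arm with a two-finger parallel gripper is mounted at the origin on the work surface. World frame = base frame: x ahead of the robot, y to its left, z up, the work surface at z = 0. Lengths are in m, angles in degrees, forces in N, time in s.
With the tool pointing down it reaches from about 0.4 to 0.825 m from the base axis. Payload 7 kg.
Tool frame: the origin (TCP) lies between the finger pads; the fingertips stand 19 mm ahead of it and the grasp point (between the pads) is the TCP; x points along the fingers, y is the direction in which the jaws open and shut, and the axes are right-handed (so a half turn about x gives the same grasp; the last joint's range is limited). The gripper opens to 88 mm and grips with 3 to 60 N. Pads are 19 mm wide; open, the fingers measure 130 mm over their backs; the gripper's body (78 mm by 193 mm) begins 47 mm behind the grasp point.
Start: joints at [-49.326, 20.546, 0.682, 0, -70.136, -16.507], TCP at [0.276, -0.616, 0.246] pointing down, gripper open.
Joint ranges: [-176.03, 176.03], [-82.01, 121.73], [-58.28, 71.71], [-173.87, 95.51], [-174.79, -0.11], [-173.66, 173.66]. Speed limits (degrees/s): [136.94, 136.94, 172.46, 180, 180, 180].

## Interface

Orientations are given as [roll, pitch, yaw] about the fixed x, y, z axes, in that order (R = Rz(yaw) Ry(pitch) Rx(roll)).
In Python, from plant import * gives the robot as it stands.
- The arm moves only by the tool step_arm, never from a script. Its argument "steps" is a list of rows, each a list of 2 entries, a list of its own where there are three numbers: the shift along the tool's x, y, z in units of 0.02 m (1.0 is 0.02 m), then the turn about the tool's x in units of 6 degrees (1.0 is 6 degrees). A call has 1 to 20 rows; each row shifts and turns the commanded pose from where the row before left it, along the tool's axes as they then stand; what a row does not reach is not made up. A row lasts 1/12 s, in which the tool goes at most 41.7 mm and 7.16 degrees, less where a joint would pass 70% of its speed; a pose out of reach is approached as far as the arm can. A call with a number of a shift or a turn outside -1 to 1 is refused whole. A call with a gripper value outside its range is refused whole. "fingers" is the closure, from 0 (fully open) to 1 (shut), set as the call begins (left out, the last holds). The fingers move at their own pace and stop on an object; "grip_force" is the grip in N (left out, the last holds). Time passes only in rows, so rows that do not move let the fingers close. It gives the time, the measured TCP pose, the force and the opening at its end, in the units of the state.
- get_state(): the state, without advancing time (a new reading comes with each control period).
- capture(name): name is "side" or "top" or "wrist"; returns the picture (420x560x3 uint8, blue, green, red); there is no depth.
- camera_model(name): a dict with "intrinsics" (3x3 intrinsics, pixels), "dist_coeffs" ([k1, k2, p1, p2, k3] as OpenCV has them; the pictures are not rectified), "rvec" (rotation vector, rad) and "tvec" (3), from world to camera coordinates, as OpenCV has them. Camera axes: x right, y down, z forward; pixel columns grow to the right and rows downward; lengths in m; the calibration is good to about 2 mm. A picture is of the moment at which its call begins: read the wrist's pose just before it. camera_model takes no time and is no camera call; for the wrist camera it gives the pose at the moment of the call.
- close_job(): hands the job in, once; it reports no verdict.
The state is a dict: "time_s": time; "joints": joint angles; "qd": joint speeds; "joint_torque": joint torques, N m; "tcp_pos": TCP position; "eef_rot": TCP orientation; "contact_force": force on the tool from outside, world axes, zero at the start; "moment": the same for the moment, N m; "gripper_width": finger opening in m.
Only numpy, scipy, OpenCV 4.12 (cv2) and the standard library are available. Lean on these libraries where they do the work, as an engineer would, in place of code of your own. Each camera call takes 0.05 s, during which the arm holds its last target.

## Working session

There is one attempt and no reset: what is moved stays moved. The work goes in short steps, Python scripts to look and compute and a tool call to move; the robot and the scene stay as the last step left them, time stands still between calls to the robot, and variables do not carry over. Pictures are saved under pics/ and viewed, and the job is handed in when it is done.

Besides the shell and the picture viewer there is one more tool, called after ">>>" as name(argument=value, ...), one argument or row to a line, values as JSON. step_arm: Moves the arm, as the interface text tells. Its arguments: {"type":"object","properties":{"steps":{"type":"array","items":{"type":"array"}},"fingers":{"type":"number"},"grip_force":{"type":"number"}},"required":["steps"]}

```bash
mkdir -p pics; python3 - <<'E'
from plant import *
import cv2
s=get_state();print(s)
for n in("top","side","wrist"):
    m=camera_model(n);im=capture(n);cv2.imwrite(f"pics/{n}0.png",im);print(n,m)
E
```

```text
{'time_s': 0.0, 'joints': array([-4.93247988e+01,  2.05931228e+01,  6.31698436e-01, -1.85613650e-02,
       -7.01346133e+01, -1.65091929e+01]), 'qd': array([-0.00129945,  0.00657785, -0.00971294, -0.04788758, -0.02666178,
       -0.01530446]), 'joint_torque': array([-1.19537628e-03, -5.82718670e+01,  2.93055439e+01,  6.99739069e+00,
        6.70002846e-03, -2.31056301e-04]), 'tcp_pos': array([ 0.27613508, -0.6154255 ,  0.24459274]), 'eef_rot': array([ 96.21319071,  89.90238959, 120.37287705]), 'contact_force': array([-0.66557295, -0.40595468,  0.49740519]), 'moment': array([-0.03943246,  0.01440959, -0.00483773]), 'gripper_width': 0.0878999894240157}
top {'intrinsics': array([[385.02899566,   0.        , 274.80036889],
       [  0.        , 385.02899566, 204.04109966],
       [  0.        ,   0.        ,   1.        ]]), 'dist_coeffs': array([-0.10544827,  0.        ,  0.        ,  0.        ,  0.        ]), 'rvec': array([ 2.1709725 , -2.14191628,  0.13420626]), 'tvec': array([0.00807902, 0.52454923, 0.87228243])}
side {'intrinsics': array([[425.80217134,   0.        , 289.1017705 ],
       [  0.        , 425.80217134, 211.73753885],
       [  0.        ,   0.        ,   1.        ]]), 'dist_coeffs': array([0.03611617, 0.        , 0.        , 0.        , 0.        ]), 'rvec': array([ 0.46338266, -2.7002206 ,  1.25657845]), 'tvec': array([0.48769341, 0.2001809 , 0.86216304])}
wrist {'intrinsics': array([[305.77309433,   0.        , 273.4949869 ],
       [  0.        , 305.77309433, 211.61210367],
       [  0.        ,   0.        ,   1.        ]]), 'dist_coeffs': array([0.02251485, 0.        , 0.        , 0.        , 0.        ]), 'rvec': array([-1.6210657 , -2.49834849, -0.34004917]), 'tvec': array([ 0.67421675, -0.03565319,  0.39061944])}
```

View pics/top0.png

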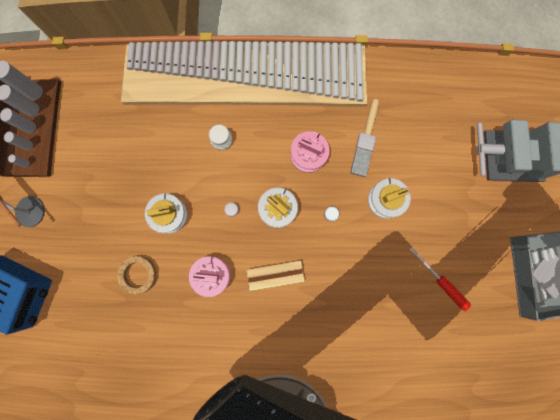

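View pics/side0.png

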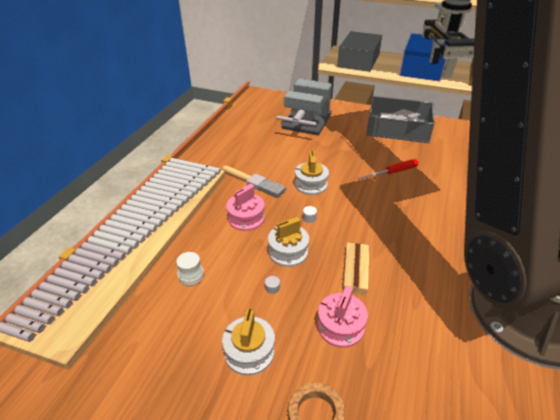

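View pics/wrist0.png

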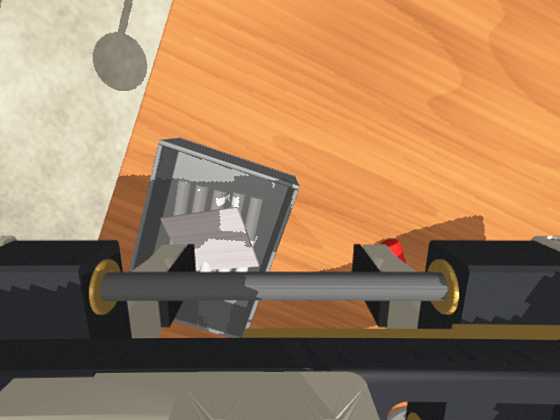

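The three brass caps are at about (165,213), (278,208) and (390,198) in the top view; the middle one looks notched. The pink ones are decoys. I'll zoom in.

```bash
python3 - <<'E'
import cv2,numpy as np
a=cv2.imread("pics/top0.png");b=cv2.imread("pics/side0.png")
f=lambda i,x,y,r:cv2.resize(i[y-r:y+r,x-r:x+r],(380,290*380//290),interpolation=cv2.INTER_CUBIC)
cv2.imwrite("pics/z0.png",np.hstack([f(a,278,208,26),f(b,288,238,32)]))
cv2.imwrite("pics/z1.png",np.hstack([f(a,165,213,26),f(a,390,198,26)]))
E
```

```text
(no output)
```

View pics/z0.png

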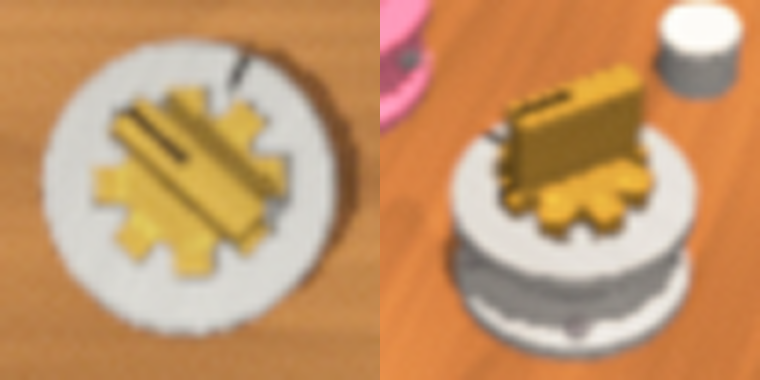

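View pics/z1.png

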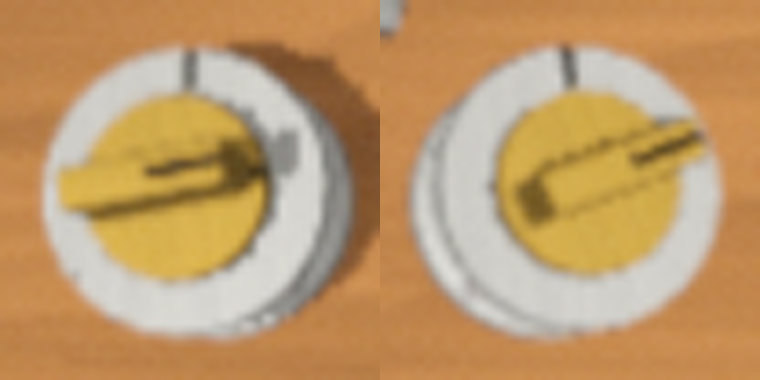

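```bash
cat >h.py <<'E'
import cv2,numpy as np
def ray(m,uv,z):
    p=cv2.undistortPoints(np.array([[uv]],float),m["intrinsics"],m["dist_coeffs"])[0,0]
    R=cv2.Rodrigues(m["rvec"])[0];c=-R.T@m["tvec"];d=R.T@np.array([p[0],p[1],1])
    return c+d*(z-c[2])/d[2]
E
python3 - <<'E'
from plant import *
from h import *
m=camera_model("top");a=cv2.imread("pics/top0.png")
k=52/380
P=lambda x,y:(252+(x+.5)*k-.5,182+(y+.5)*k-.5)
hsv=cv2.cvtColor(a,cv2.COLOR_BGR2HSV)
w=((hsv[...,1]<50)&(hsv[...,2]>150)).astype(np.uint8)
w[:182]=0;w[234:]=0;w[:,:252]=0;w[:,304:]=0
c=max(cv2.findContours(w,0,1)[0],key=cv2.contourArea)
pts=np.array([ray(m,tuple(q[0].astype(float)),.046)[:2] for q in c])
A=np.c_[2*pts,np.ones(len(pts))];s=np.linalg.lstsq(A,(pts**2).sum(1),rcond=None)[0]
C=s[:2];print("centre",C,"r",np.sqrt(s[2]+C@C))
l=[ray(m,P(*q),.046)[:2] for q in((245,55),(232,88))]
for q in l:print("collar",q,np.degrees(np.arctan2(*(q-C)[::-1])))
b=[ray(m,P(*q),.0955)[:2] for q in((132,115),(184,160),(110,128),(146,98),(233,238),(268,208))]
print(np.array(b))
d=b[0]-b[1];print("barline",np.degrees(np.arctan2(d[1],d[0])))
for i,j in((2,4),(3,5)):
    d=b[i]-b[j];print(np.degrees(np.arctan2(d[1],d[0])))
print("bar c",np.mean(b[2:],0))
E
```

```text
centre [0.51527063 0.00909179] r 0.04494006620130234
collar [ 0.55813066 -0.0083682 ] -22.16462635442065
collar [ 0.54744001 -0.00433856] -22.659977674895494
[[ 0.53124192  0.02657449]
 [ 0.51784834  0.01080597]
 [ 0.52721769  0.0331088 ]
 [ 0.53645218  0.02245103]
 [ 0.49459301 -0.00411072]
 [ 0.50373473 -0.01446892]]
barline 49.6558678232373
48.763897693628
48.453514802300866
bar c [0.5154994  0.00924505]
```

```bash
python3 - <<'E'
from plant import *
from scipy.spatial.transform import Rotation as Ro
import numpy as np
s=get_state();R=Ro.from_euler("xyz",s["eef_rot"],degrees=True).as_matrix()
print(R.round(3),s["tcp_pos"],s["time_s"])
y=np.degrees(np.arctan2(R[1,1],R[0,1]));print("y dir",y)
for t in(138.9,-41.1):print("turn about tool x (cw)",(y-t+180)%360-180)
# shift in tool axes
print(R.T@(np.array([.515,.009,.2])-s["tcp_pos"])/.02)
E
```

```text
[[-0.001 -0.409  0.912]
 [ 0.001  0.912  0.409]
 [-1.     0.001 -0.   ]] [ 0.27618408 -0.61553758  0.2448331 ] 0.15
y dir 114.16525646334776
turn about tool x (cw) -24.734743536652246
turn about tool x (cw) 155.26525646334778
[ 2.26845845 23.59930139 23.67810549]
```

>>> step_arm(
  steps=[
    [[0,0.95,0.95],0],
    [[0,0.95,0.95],0],
    [[0,0.95,0.95],0],
    [[0,0.95,0.95],0],
    [[0,0.95,0.95],0],
    [[0,0.95,0.95],0],
    [[0,0.95,0.95],0],
    [[0,0.95,0.95],0],
    [[0,0.95,0.95],0],
    [[0,0.95,0.95],0],
    [[0,0.95,0.95],0],
    [[0,0.95,0.95],0],
    [[0,0.95,0.95],0],
    [[0,0.95,0.95],0],
    [[0,0.95,0.95],0],
    [[0,0.95,0.95],0],
    [[0,0.95,0.95],0],
    [[0,0.95,0.95],0],
    [[0,0.95,0.95],0],
    [[0,0.95,0.95],0],
  ],
  fingers=0,
  grip_force=30,
)

```text
time_s: 1.82
tcp_pos: [0.4675, -0.1122, 0.2456]
eef_rot: [40.6, 90.0, 64.8]
contact_force: [0.7, -0.5, -0.2]
gripper_width: 0.0879
```

>>> step_arm(
  steps=[
    [[0,0.9,0.9],0],
    [[0,0.9,0.9],0],
    [[0,0.9,0.9],0],
    [[0,0.9,0.9],0],
    [[0,0.8,0.8],0],
    [[0,0,0],-1],
    [[0,0,0],-1],
    [[0,0,0],-1],
    [[0,0,0],-1],
    [[0,0,0],-0.12],
    [[0,0,0],0],
    [[0,0,0],0],
  ],
)

```text
time_s: 2.82
tcp_pos: [0.5116, 0.0027, 0.2455]
eef_rot: [130.8, 90.0, 179.5]
contact_force: [-0.4, -0.0, -0.9]
gripper_width: 0.0878
```

```bash
cat >>h.py <<'E'
from scipy.spatial.transform import Rotation as Ro
def rep(s,t=None):
    R=Ro.from_euler("xyz",s["eef_rot"],degrees=True).as_matrix()
    print(s["time_s"],s["tcp_pos"].round(4),"ydir",np.degrees(np.arctan2(R[1,1],R[0,1])).round(2),"j",s["joints"].round(1),"F",s["contact_force"].round(1),"M",s["moment"].round(2),"w",s["gripper_width"])
    if t is not None: print("shift units",(R.T@(np.array(t)-s["tcp_pos"])/.02).round(3))
E
python3 - <<'E'
from plant import *
from h import *
rep(get_state(),[.5153,.0091,.2])
print(camera_model("wrist"))
cv2.imwrite("pics/w1.png",capture("wrist"))
E
```

```text
2.8167 [0.5116 0.0027 0.2455] ydir 138.7 j [ 22.3   5.1 -19.6  -0.  -65.3 -63.6] F [-0.4 -0.  -0.9] M [ 0.03  0.1  -0.01] w 0.08777337628902754
shift units [2.275 0.072 0.362]
{'intrinsics': array([[305.77309433,   0.        , 273.4949869 ],
       [  0.        , 305.77309433, 211.61210367],
       [  0.        ,   0.        ,   1.        ]]), 'dist_coeffs': array([0.02251485, 0.        , 0.        , 0.        , 0.        ]), 'rvec': array([-1.06881854, -2.82787933, -0.38364012]), 'tvec': array([ 0.3823066 , -0.36243733,  0.29985159])}
```

View pics/w1.png

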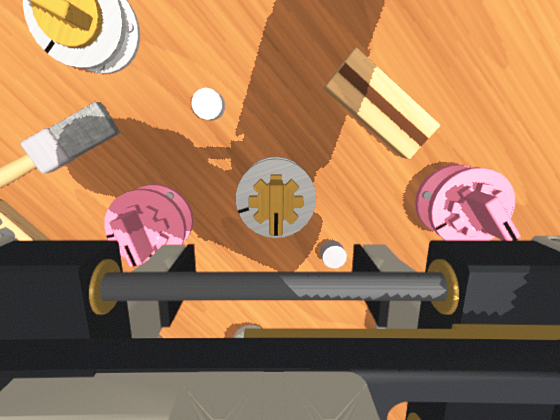

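The wrist view shows the notched cap at (276,198), with its bar line pointing down at (276,225) and the collar line at (244,211). I'll measure again from this view.

```bash
python3 - <<'E'
import cv2
a=cv2.imread("pics/w1.png");cv2.imwrite("pics/w1z.png",cv2.resize(a[153:243,231:321],(600,600),interpolation=cv2.INTER_CUBIC))
E
```

```text
(no output)
```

View pics/w1z.png

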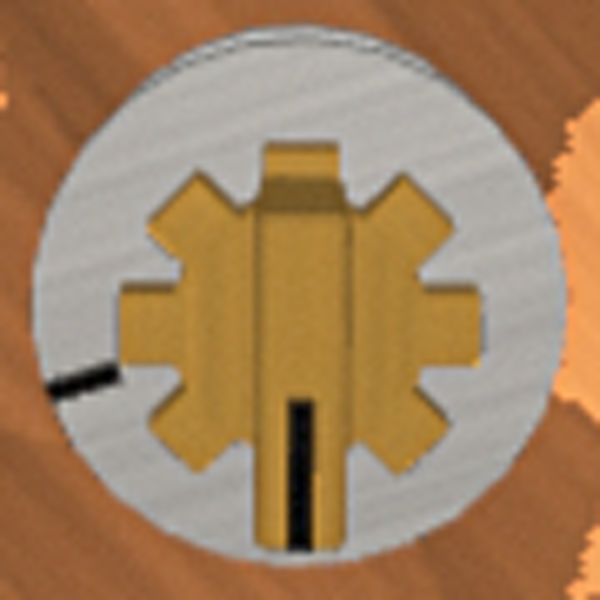

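```bash
python3 - <<'E'
from plant import *
from h import *
m=camera_model("wrist")
k=90/600
P=lambda x,y:(231+(x+.5)*k-.5,153+(y+.5)*k-.5)
ang=lambda d:np.degrees(np.arctan2(d[1],d[0]))
a=[ray(m,P(*q),.046)[:2] for q in((52,390),(120,372))];print("collar",ang(a[0]-a[1]),a)
e=[ray(m,P(*q),.046)[:2] for q in((34,300),(566,300),(300,563),(300,43))];print("collar c",np.mean(e[:2],0),np.mean(e[2:],0),np.linalg.norm(e[0]-e[1]))
C=np.array([.5153,.0091]);print("collar rel C",ang(a[0]-C))
b=[ray(m,P(*q),.0955)[:2] for q in((300,550),(300,400),(255,548),(345,548),(257,210),(349,210))];print("bar",ang(b[0]-b[1]),ang(b[2]-b[4]),ang(b[3]-b[5]),np.mean(b[2:],0),np.linalg.norm(b[2]-b[4]))
s=get_state();rep(s,list((C))+[.0875])
E
```

```text
collar -26.1543069349424 [array([ 0.556906  , -0.00760501]), array([ 0.54593504, -0.00221749])]
collar c [0.51432301 0.00872826] [0.51572139 0.0103172 ] 0.09065242067757952
collar rel C -21.875692899587797
bar 48.72421670308894 48.068062622160184 48.42210575232648 [0.51525095 0.00956002] 0.05151643953465395
2.8667 [0.5116 0.0027 0.2455] ydir 138.72 j [ 22.3   5.1 -19.6  -0.  -65.3 -63.6] F [ 0.5 -0.2  0.2] M [ 0.02  0.02 -0.02] w 0.08758244787490387
shift units [7.9   0.072 0.364]
```

>>> step_arm(
  steps=[
    [[0.5,0.08,0.36],0],
    [[0.9,0,0],0],
    [[0.9,0,0],0],
    [[0.9,0,0],0],
    [[0.9,0,0],0],
    [[0.9,0,0],0],
    [[0.9,0,0],0],
    [[0.8,0,0],0],
    [[0.6,0,0],0],
    [[0.4,0,0],0],
    [[0.3,0,0],0],
    [[0,0,0],0],
    [[0,0,0],0],
    [[0,0,0],0],
  ],
)

```text
time_s: 4.03
tcp_pos: [0.5157, 0.0094, 0.0862]
eef_rot: [-34.3, 89.9, 14.6]
contact_force: [0.4, -0.1, -0.4]
gripper_width: 0.0874
```

```bash
python3 - <<'E'
from plant import *
from h import *
rep(get_state(),[.5153,.0093,.086])
cv2.imwrite("pics/s2.png",capture("side"))
E
```

```text
4.0333 [0.5157 0.0094 0.0862] ydir 138.88 j [ 22.9  15.2 -31.    0.  -43.8 -64. ] F [ 0.4 -0.1 -0.4] M [ 0.05 -0.    0.01] w 0.08736196063972503
shift units [ 0.008  0.012 -0.019]
```

View pics/s2.png

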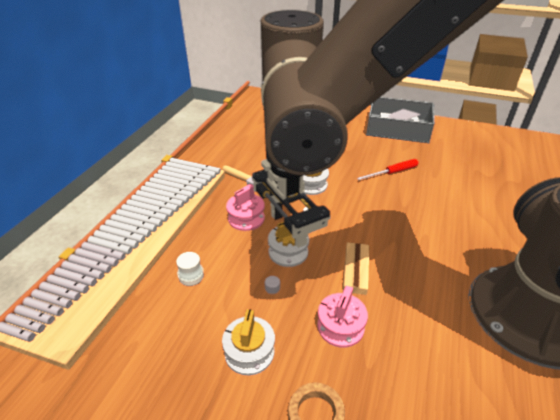

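The side view shows the jaws straddling the notched cap's bar at about (290,235), clear of the other caps. Closing.

>>> step_arm(
  steps=[
    [[0,0,0],0],
    [[0,0,0],0],
    [[0,0,0],0],
    [[0,0,0],0],
    [[0,0,0],0],
    [[0,0,0],0],
    [[0,0,0],0],
    [[0,0,0],0],
    [[0,0,0],0],
    [[0,0,0],0],
  ],
  fingers=1,
  grip_force=35,
)

```text
time_s: 4.92
tcp_pos: [0.5152, 0.0092, 0.0855]
eef_rot: [143.3, 90.0, -167.8]
contact_force: [-0.6, -0.0, 0.5]
gripper_width: 0.0263
```

```bash
python3 - <<'E'
from plant import *
from h import *
rep(get_state())
E
```

```text
4.9167 [0.5152 0.0092 0.0855] ydir 138.88 j [ 22.9  15.2 -31.   -0.  -43.8 -64. ] F [-0.6 -0.   0.5] M [ 0.09 -0.    0.03] w 0.026279171845469965
```

>>> step_arm(
  steps=[
    [[0,0,0],0],
    [[0,0,0],0],
    [[0,0,0],0],
    [[0,0,0],0],
    [[0,0,0],0],
  ],
)

```text
time_s: 5.33
tcp_pos: [0.5149, 0.0095, 0.0856]
eef_rot: [99.5, 90.0, 148.4]
contact_force: [-3.2, 3.6, 2.4]
gripper_width: 0.0139
```

>>> step_arm(
  steps=[
    [[-0.008,0,0],0.8],
    [[-0.008,0,0],0.8],
    [[-0.008,0,0],0.8],
    [[-0.008,0,0],0.8],
    [[-0.008,0,0],0.8],
    [[-0.008,0,0],0.8],
    [[0,0,0],0],
    [[0,0,0],0],
  ],
)

```text
time_s: 6.0
tcp_pos: [0.5147, 0.0097, 0.0865]
eef_rot: [120.4, 89.9, 140.5]
contact_force: [-5.1, 5.2, 3.8]
gripper_width: 0.0136
```

```bash
python3 - <<'E'
from plant import *
from h import *
rep(get_state(),[.5153,.0093,.0865])
E
```

```text
6.0 [0.5147 0.0097 0.0865] ydir 110.04 j [ 22.9  15.1 -31.   -0.1 -43.9 -92.8] F [-5.1  5.2  3.8] M [ 2.01  1.66 -0.05] w 0.013582325577733175
shift units [-0.001 -0.027  0.02 ]
```

>>> step_arm(
  steps=[
    [[-0.008,0,0],0.8],
    [[-0.008,0,0],0.8],
    [[-0.008,0,0],0.8],
    [[-0.008,0,0],0.8],
    [[-0.008,0,0],0.8],
    [[-0.008,0,0],0.8],
    [[-0.008,0,0],0.8],
    [[-0.008,0,0],0.8],
    [[-0.006,0,0],0.5],
    [[0,0,0],0.17],
    [[0,0,0],0],
    [[0,0,0],0],
    [[0,0,0],0],
  ],
)

```text
time_s: 7.08
tcp_pos: [0.5148, 0.01, 0.0879]
eef_rot: [138.6, 89.9, 116.3]
contact_force: [-3.8, 7.2, 3.7]
gripper_width: 0.0136
```

```bash
python3 - <<'E'
from plant import *
from h import *
rep(get_state())
cv2.imwrite("pics/w3.png",capture("wrist"))
E
```

```text
7.0833 [0.5148 0.01   0.0879] ydir 67.65 j [ 2.290e+01  1.500e+01 -3.090e+01 -1.000e-01 -4.410e+01 -1.352e+02] F [-3.8  7.2  3.7] M [ 2.72  1.84 -0.1 ] w 0.013589376897820053
```

View pics/w3.png

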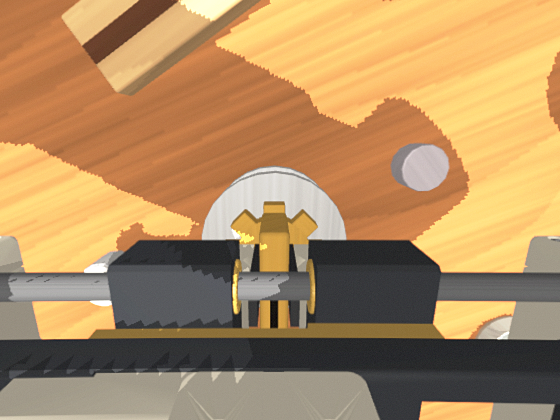

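The bar at (274,250) is still held square, and the lines are hidden behind the gripper. I'll release, lift straight up and look.

>>> step_arm(
  steps=[
    [[0,0,0],0],
    [[0,0,0],0],
    [[0,0,0],0],
    [[0,0,0],0],
    [[0,0,0],0],
    [[0,0,0],0],
    [[0,0,0],0],
    [[0,0,0],0],
    [[0,0,0],0],
    [[0,0,0],0],
    [[0,0,0],0],
    [[0,0,0],0],
  ],
  fingers=0,
)

```text
time_s: 8.13
tcp_pos: [0.5152, 0.0092, 0.0879]
eef_rot: [24.9, 90.0, 2.5]
contact_force: [0.1, 0.1, -0.7]
gripper_width: 0.0856
```

>>> step_arm(
  steps=[
    [[-0.3,0,0],0],
    [[-0.6,0,0],0],
    [[-0.9,0,0],0],
    [[-0.9,0,0],0],
    [[-0.9,0,0],0],
    [[-0.9,0,0],0],
    [[-0.9,0,0],0],
    [[-0.9,0,0],0],
    [[-0.9,0,0],0],
    [[-0.6,0,0],0],
    [[0,0,0],0],
    [[0,0,0],0],
  ],
)

```text
time_s: 9.13
tcp_pos: [0.5154, 0.0094, 0.2448]
eef_rot: [49.3, 89.9, 27.0]
contact_force: [-0.1, -0.2, -1.1]
gripper_width: 0.0873
```

```bash
python3 - <<'E'
from plant import *
from h import *
rep(get_state())
m=camera_model("wrist");a=capture("wrist")
cv2.imwrite("pics/w4.png",a);cv2.imwrite("pics/w4z.png",cv2.resize(a[153:243,231:321],(600,600),interpolation=cv2.INTER_CUBIC))
E
```

```text
9.1333 [0.5154 0.0094 0.2448] ydir 67.67 j [  22.9    5.4  -19.3   -0.   -65.2 -135.2] F [-0.1 -0.2 -1.1] M [-0.02 -0.04 -0.05] w 0.08729570529844133
```

View pics/w4z.png

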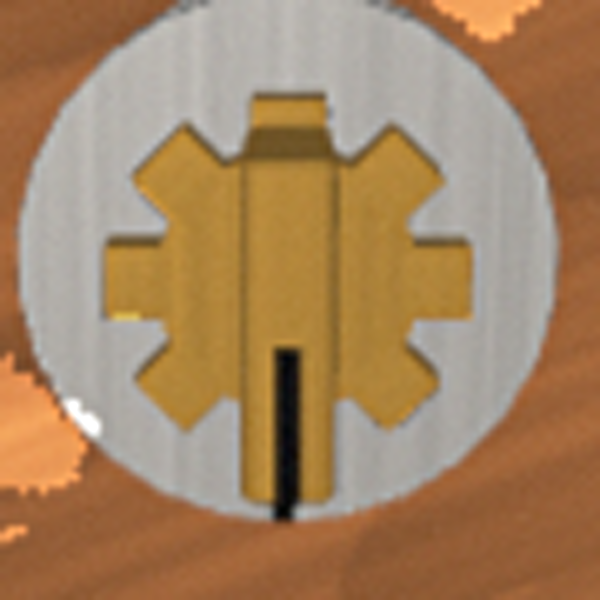

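```bash
python3 - <<'E'
from plant import *
from h import *
m=camera_model("wrist")
k=90/600
P=lambda x,y:(231+(x+.5)*k-.5,153+(y+.5)*k-.5)
ang=lambda d:np.degrees(np.arctan2(d[1],d[0]))
e=[ray(m,P(*q),.046)[:2] for q in((19,250),(557,250))]
n=[ray(m,P(*q),.059)[:2] for q in((104,280),(470,280))]
print("c",np.mean(e,0),np.mean(n,0))
t=ray(m,P(284,518),.046)[:2]
for C in([.5153,.0093],np.mean(n,0)):print("collar",ang(t-C))
b=[ray(m,P(*q),.098)[:2] for q in((286.5,500),(288,350),(242,498),(333,498),(245,158),(336,158))];print("bar",ang(b[0]-b[1]),ang(b[2]-b[4]),ang(b[3]-b[5]),np.mean(b[2:],0))
a=capture("top");cv2.imwrite("pics/t4.png",a)
E
```

```text
c [0.51250399 0.01130053] [0.51460095 0.01022405]
collar -22.326477132070977
collar -23.072389869764486
bar -22.981234459382193 -23.250314405729405 -22.569099991271127 [0.51395706 0.01072026]
```

View pics/t4.png

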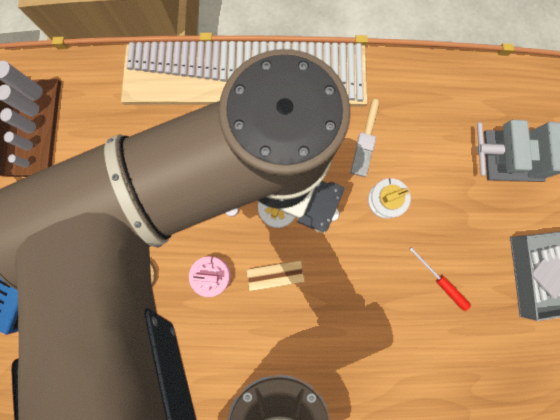

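The lines agree to within about 0.5°. I'll check the smooth caps in the side view before handing in.

```bash
python3 - <<'E'
from plant import *
from h import *
a=capture("side");cv2.imwrite("pics/s5.png",a)
b=cv2.imread("pics/side0.png")
d=np.abs(a.astype(int)-b).max(2)
for x,y in((248,340),(312,175)):print(x,y,d[y-25:y+25,x-25:x+25].mean())
E
```

```text
248 340 8.6448
312 175 17.6728
```

View pics/s5.png

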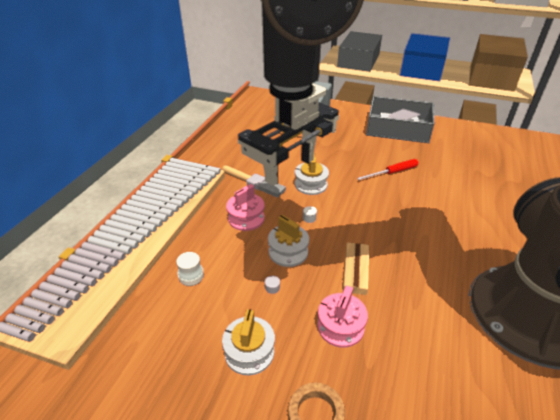

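Both smooth caps, at (248,340) and (312,175), look as they did at the start. The gripper is clear and the notched cap at (288,240) has been turned. Handing in.

```bash
python3 -c "
from plant import *
print(close_job())"
```

```text
the job is handed in; nothing more can be done
None
```

I gripped the notched brass cap's bar and turned it about 71° clockwise, from roughly 0.41 rad to the mark at 1.65. I never turned it towards tight. I then let go, lifted clear and handed the job in at about 9.3 s.

- **Alignment:** in the last wrist picture the bar line sits at about -22.9° and the collar line at -22.3° to -23.1°. That agrees to within about 0.7°, roughly the measuring error. Early on, one direct reading of the short collar line gave -26°. I set it aside because the line's position relative to the cap centre gave about -22° in both views.
- **Forces:** the wrist forces I read stayed under 10 N.
- **Smooth caps:** both looked unchanged in the final side view, and the arm never went near them. The final top view showed only one, because the arm hid the other. I checked both by eye. The pixel differences from the first side picture were not zero (mean 9 and 18 of 255), which I put down to the arm and its shadow in those areas.

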